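# Seat four tone bars on a chime frame in order of length

### The job

Put the four loose tone bars on the felted rails of the chime frame, one in each place between the rubber-sleeved pins, in order of length: the longest where the rails stand widest apart and the shortest where they are closest. Lay every bar top side up and flat across both rails, squarely and centred so that the two small holes in its top come over the rails. Leave the sanding block and the wax pot where they are.

Things in the scene. Friction and masses are not known exactly. Their poses are not given: they have to be found in the camera images.
- bar_1_centre (a point): the longest of four dark hardwood tone bars, 160 x 34 x 20 mm (length x width x thickness), lying flat and loose on the bench; the point is its centre, 10 mm above its underside. x runs along its length, y across its 34 mm width, z up. Two small dark holes in its top mark the node lines, 44 mm either side of the centre; at mid-length the underside is hollowed 4 mm. About 0.11 kg; either end may point either way.
- bar_2_centre (a point): the second longest of four dark hardwood tone bars, 140 x 34 x 20 mm (length x width x thickness), lying flat and loose on the bench; the point is its centre, 10 mm above its underside. x runs along its length, y across its 34 mm width, z up. Two small dark holes in its top mark the node lines, 39 mm either side of the centre; at mid-length the underside is hollowed 4 mm. About 0.10 kg; either end may point either way.
- bar_3_centre (a point): the third longest of four dark hardwood tone bars, 120 x 34 x 20 mm (length x width x thickness), lying flat and loose on the bench; the point is its centre, 10 mm above its underside. x runs along its length, y across its 34 mm width, z up. Two small dark holes in its top mark the node lines, 33 mm either side of the centre; at mid-length the underside is hollowed 4 mm. About 0.08 kg; either end may point either way.
- bar_4_centre (a point): the shortest of four dark hardwood tone bars, 100 x 34 x 20 mm (length x width x thickness), lying flat and loose on the bench; the point is its centre, 10 mm above its underside. x runs along its length, y across its 34 mm width, z up. Two small dark holes in its top mark the node lines, 28 mm either side of the centre; at mid-length the underside is hollowed 4 mm. About 0.07 kg; either end may point either way.
- seat_1 (a point): where the centre of the longest bar belongs once seated on the fixed chime frame (the wide end), 10 mm above the felt, 55 mm above the bench. x runs across the two rails (the way the bar must lie, either way round), y along the row towards the wide end, z up; neighbouring seats are 66 mm apart. The rails here pass 44 mm either side of the point.
- seat_2 (a point): where the centre of the second longest bar belongs once seated on the fixed chime frame (counted from the wide end, number 2), 10 mm above the felt, 55 mm above the bench. x runs across the two rails (the way the bar must lie, either way round), y along the row towards the wide end, z up; neighbouring seats are 66 mm apart. The rails here pass 39 mm either side of the point.
- seat_3 (a point): where the centre of the third longest bar belongs once seated on the fixed chime frame (counted from the wide end, number 3), 10 mm above the felt, 55 mm above the bench. x runs across the two rails (the way the bar must lie, either way round), y along the row towards the wide end, z up; neighbouring seats are 66 mm apart. The rails here pass 33 mm either side of the point.
- seat_4 (a point): where the centre of the shortest bar belongs once seated on the fixed chime frame (the narrow end), 10 mm above the felt, 55 mm above the bench. x runs across the two rails (the way the bar must lie, either way round), y along the row towards the wide end, z up; neighbouring seats are 66 mm apart. The rails here pass 28 mm either side of the point.
- chime_frame: the fixed frame, pale wood, 316 mm long, up to 115 mm wide; origin under its centre, axes as the seats'. Two 14 mm rails with grey felt on top at 45 mm height close in from the wide (+y) end to the other. On each rail rubber-sleeved pins, 12 mm thick, 15 mm above the felt, stand half-way between seats and beyond the end ones, leaving 54 mm for each bar. End boards 28 mm high, floor 6 mm.
- sanding_block: a bystander: cork sanding block, 56 x 97 x 28 mm, loose on the bench; origin at the centre of its underside
- wax_pot: a bystander: round pot with a red lid, 58 mm across and 50 mm high, loose on the bench; origin at the centre of its underside
Things that resemble listed ones, but are neither listed nor needed, are in the scene too. Leave any red look-alike of the part that bears bar_3_centre alone.

How it is judged:
By the outcome, as a careful person would: the job done as asked, in the order asked, and still so for the second after the job is handed in, with the robot touching nothing.
It also fails if it takes over 115 s, if anything falls off the work surface, if the arm or the gripper's body presses on something with over 40 N, if the wrist force passes 120 N, or if a joint passes its speed limit or range.

### The arm

A 6-joint arm with a two-finger parallel gripper is mounted at the origin on a cart in front of the work surface, level with it; the furniture and walls round the work are solid. World frame = base frame: x ahead of the robot, y to its left, z up, the work surface at z = 0. Lengths are in m, angles in rad, forces in N, time in s.
With the tool pointing down it reaches from about 0.375 to 0.925 m from the base axis. Payload 5.7 kg.
Tool frame: the origin (TCP) lies midway between the tips of the shut fingers; the grasp point (between the pads) lies 19 mm behind it; z points along the fingers, y is the line along which they close (so a half turn about z gives the same grasp; the last joint's range is limited). The gripper opens to 88 mm and grips with 3 to 60 N. Pads are 20 mm wide; open, the fingers measure 115 mm over their backs; the gripper's body (75 mm by 178 mm) begins 61 mm behind the grasp point.
Start: joints at [1.047, 0.359, 1.51, -0, 1.272, -0.115], TCP at [0.238, 0.551, 0.223] pointing down, gripper open.
Joint ranges: [-2.97, 2.97], [-1.01, 2.36], [0.21, 2.38], [-0.96, 4.11], [0.2, 2.71], [-2.98, 2.98]. Speed limits (rad/s): [2.39, 2.39, 3.14, 3.14, 3.14, 3.14].

### API

Orientations are given as a unit quaternion [x, y, z, w].
In Python, from bench import move_ptp, servo_line, goto_joints, move_gripper, sleep, inverse_kinematics, capture, PlanningError, close_job, spot_in, silhouettes, current_clock, current_joint_pos, current_qvel, current_joint_torque, current_position, current_orientation, current_force, current_torque, current_finger_gap, current_grip_force gives the robot as it stands. Calls block until the motion is done:
- move_ptp(position, orientation): joint-space move of the TCP to a pose.
- servo_line(position, orientation=None, rate=0.15, contact_N=None): straight line of the TCP; orientation=None keeps the orientation; rate is the mean speed in m/s. With contact_N (N) it stops when the force on the tool has changed by that much, and returns True; else False.
- goto_joints(angles): joint-space move.
- move_gripper(opening): finger opening in m; the grip force is fixed at half the most; returns when the fingers have stopped.
- sleep(seconds).
- inverse_kinematics(position, orientation): joint angles nearest the present ones, or None.
- capture(name): name is "side" or "top" or "wrist"; returns a dict with "image" (400x640x3 uint8, blue, green, red), "range_z" (400x640 float32, m along the optical axis (not along the pixel's ray), 0 where there is no reading), "intrinsics" (3x3 intrinsics, pixels), "R" (3x3) and "t" (3): a world point X has camera coordinates R X + t. Camera axes: x right, y down, z forward; pixel columns grow to the right and rows downward; lengths in m; the calibration is good to about 2 mm. A picture is of the moment at which its call begins.
A pose or a line that the arm cannot do raises PlanningError and nothing moves.
- close_job(): hands the job in; it is judged then, once.
Trained networks look in the newest picture that a camera, given by its name, has taken for a name from the list of things; names that differ only in an ending like _2 or _b are one class to them, and where a whole thing is asked for, a point or a joint stands for the part that bears it (a point fixed in the world has none). Each returns a list of dicts, best first, with "conf" (0 to 1); they miss things now and then, are a little off and sometimes report something else, mostly with a low value. They report only what shows in the picture. A call takes as long as a camera call. They do not tell look-alikes from the thing itself.
- spot_in(camera, query): "xy" ([column, row] in pixels, amid what is visible of it).
- silhouettes(camera, query): "region" (400x640 bool, what is visible of it) and "xy" ([column, row] in pixels, amid what is visible of it).
Readings, each from a call of its own:
- current_clock(): time.
- current_joint_pos(): joint angles.
- current_qvel(): joint speeds.
- current_joint_torque(): joint torques, N m.
- current_position(): TCP position.
- current_orientation(): TCP orientation.
- current_force(): force on the tool from outside, world axes, zero at the start.
- current_torque(): the same for the moment, N m.
- current_finger_gap(): finger opening in m.
- current_grip_force(): force on a finger pad.
Only numpy, scipy, OpenCV 4.12 (cv2) and the standard library are available. Lean on these libraries where they do the work, as an engineer would, in place of code of your own. Each camera call takes 0.05 s, during which the arm holds its last target. There are 200 camera calls.

## Working session

There is one attempt and no reset: what is moved stays moved. The work goes in short steps, each a Python script; the robot and the scene stay as the last script left them, time stands still between calls to the robot, and variables do not carry over. Pictures are saved under pics/ and viewed, at most 14 in all, crops included, and the job is handed in when it is done.

```bash
mkdir -p pics; ls; python3 - <<'E'
from bench import *
import cv2,numpy as np
for n in("top","side"):
    c=capture(n); cv2.imwrite(f"pics/{n}0.png",c["image"]); np.savez(f"{n}0.npz",**c)
    print(n,c["intrinsics"].tolist(),c["R"].round(3).tolist(),c["t"].round(3).tolist())
    for q in("bar_1_centre","chime_frame","sanding_block","wax_pot"):
        s=silhouettes(n,q)
        print(q,[(round(d["conf"],2),np.round(d["xy"]).tolist(),int(d["region"].sum())) for d in s])
print(current_clock(),current_orientation())
E
```

```text
pics
top [[448.34512658327384, 0.0, 310.82817199738054], [0.0, 448.34512658327384, 203.45467176016732], [0.0, 0.0, 1.0]] [[-0.022, -1.0, 0.005], [-0.994, 0.021, -0.104], [0.104, -0.007, -0.995]] [-0.073, 0.542, 1.648]
bar_1_centre [(0.87, [255.0, 233.0], 349), (0.21, [283.0, 187.0], 222)]
chime_frame [(0.68, [350.0, 212.0], 1966)]
sanding_block [(0.78, [427.0, 229.0], 348)]
wax_pot [(0.5, [186.0, 165.0], 232)]
side [[482.4637686991117, 0.0, 314.37026736081725], [0.0, 482.4637686991117, 195.1140464819456], [0.0, 0.0, 1.0]] [[-0.988, -0.154, -0.0], [-0.1, 0.639, -0.763], [0.118, -0.753, -0.647]] [0.506, 0.152, 1.786]
bar_1_centre [(0.57, [330.0, 243.0], 422)]
chime_frame [(0.91, [326.0, 188.0], 1310)]
sanding_block []
wax_pot [(0.86, [244.0, 292.0], 367)]
0.5 [ 2.02967094e-01  9.79185555e-01 -9.06832885e-05 -2.09598159e-05]
```

View pics/top0.png

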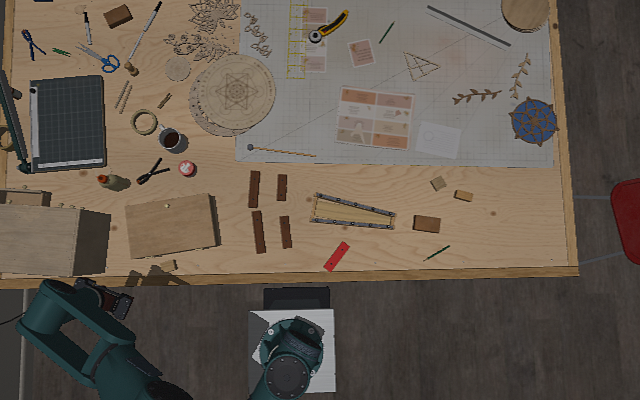

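View pics/side0.png

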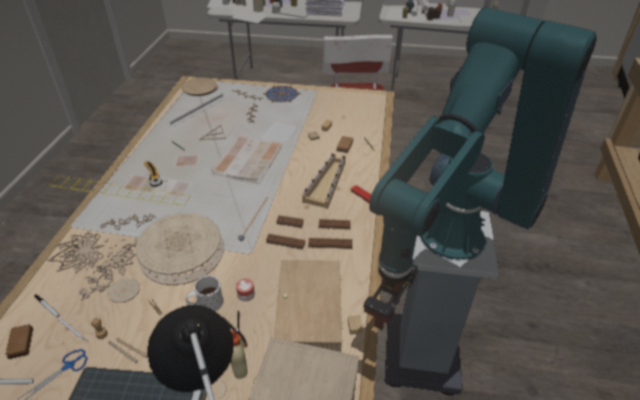

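The top view shows the four bars at (254,189), (282,187), (259,231) and (285,232). The frame is at (350,212) with its wide end on the left (+y). There is a red look-alike at (337,256), the block at (427,224) and the pot at (187,169). The side view agrees. Next I'll take a closer look with the wrist camera.

```bash
cat >h.py <<'E'
from bench import *
import cv2,numpy as np
from scipy.spatial.transform import Rotation as Ro
def ray(c,px,z):
    px=np.atleast_2d(px).astype(float)
    d=np.c_[px,np.ones(len(px))]@np.linalg.inv(c["intrinsics"]).T@c["R"]
    o=-c["R"].T@c["t"]
    return o+d*((z-o[2])/d[:,2])[:,None]
def quat(a):   # tool down; tool y (closing line) along angle a in the world xy plane
    y=np.array([np.cos(a),np.sin(a),0]);z=np.array([0,0,-1.])
    return Ro.from_matrix(np.c_[np.cross(y,z),y,z]).as_quat()
def cloud(c):
    v,u=np.mgrid[:400,:640];d=c["range_z"]
    P=np.stack([u,v,np.ones_like(u)],-1)*d[...,None]
    P=P@np.linalg.inv(c["intrinsics"]).T
    P=(P-c["t"])@c["R"]; P[d==0]=np.nan
    return P
E
python3 - <<'E'
from h import *
c=dict(np.load("top0.npz"))
P=cloud(c)
for n,p in dict(b1=(254,189),b2=(282,187),b3=(259,231),b4=(285,232),fr=(350,212),blk=(427,224),red=(337,256),pot=(187,169),box=(165,225),box2=(50,240)).items():
    print(n,ray(c,p,.02).round(3)[0],P[p[1],p[0]].round(3))
w=capture("wrist"); R=Ro.from_quat(current_orientation()).as_matrix()
print("cam in tool",(R.T@(-w["R"].T@w["t"]-current_position())).round(3),(w["R"]@R).round(2).tolist(),w["intrinsics"][0].round(0))
E
```

```text
b1 [0.601 0.128 0.02 ] [0.601 0.129 0.016]
b2 [0.606 0.023 0.02 ] [0.605 0.023 0.025]
b3 [0.442 0.111 0.02 ] [0.442 0.111 0.017]
b4 [0.436 0.014 0.02 ] [0.436 0.014 0.022]
fr [ 0.506 -0.231  0.02 ] [ 0.507 -0.232  0.004]
blk [ 0.455 -0.518  0.02 ] [ 0.454 -0.516  0.026]
red [ 0.343 -0.177  0.02 ] [ 0.343 -0.177  0.023]
pot [0.682 0.381 0.02 ] [0.677 0.373 0.049]
box [0.472 0.462 0.02 ] [0.468 0.44  0.089]
box2 [0.425 0.887 0.02 ] [0.418 0.759 0.244]
cam in tool [ 0.073 -0.001 -0.163] [[-0.0, 1.0, 0.0], [-0.96, -0.0, -0.27], [-0.27, -0.0, 0.96]] [352.   0. 313.]
```

```bash
python3 - <<'E'
from h import *
for i,(p,a) in enumerate([((.5,.075,.2),np.pi/2),((.48,-.23,.2),np.pi/2)]):
    for b in (a,a-np.pi):
        q=inverse_kinematics(p,quat(b)); print(b,None if q is None else np.round(q,2))
    try: move_ptp(p,quat(a))
    except PlanningError as e: print(e); a-=np.pi; move_ptp(p,quat(a))
    sleep(.3); c=capture("wrist"); cv2.imwrite(f"pics/w{i}.png",c["image"]); np.savez(f"w{i}.npz",**c)
print(current_clock())
E
```

```text
1.5707963267948966 [ 0.01  0.25  1.74 -0.    1.16 -1.56]
-1.5707963267948966 [ 0.01  0.25  1.74 -0.    1.16  1.58]
1.5707963267948966 [-0.58  0.28  1.68 -0.    1.17 -2.15]
-1.5707963267948966 [-0.58  0.28  1.68 -0.    1.17  0.99]
4.375
```

View pics/w0.png

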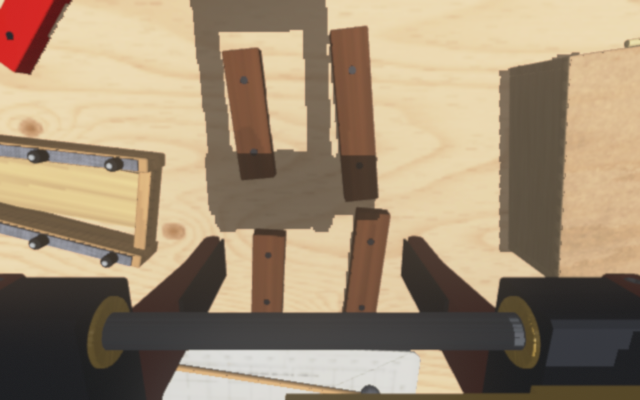

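View pics/w1.png

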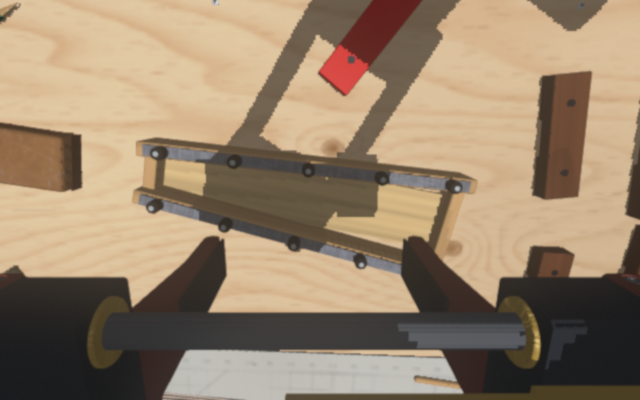

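The first wrist view shows the near bars at (249,113) and (354,113) in full. The far bars at (268,270) and (367,260) are partly hidden by the gripper. In the second view, nine pins are visible, from (157,153) to (456,187) on the near rail and from (153,206) on the far rail. I'll shift outward and measure.

```bash
cat >m.py <<'E'
from h import *
from scipy.optimize import least_squares
def bars(c,reg=(.34,.72,-.07,.2)):
    P=cloud(c);x,y,z=P[...,0],P[...,1],P[...,2]
    im=c["image"].astype(int);red=im[...,2]>2.6*np.maximum(im[...,1],1)+20
    m=((z>.013)&(z<.032)&(x>reg[0])&(x<reg[1])&(y>reg[2])&(y<reg[3])&~red).astype(np.uint8)
    n,l,s,_=cv2.connectedComponentsWithStats(m)
    out=[]
    for i in range(1,n):
        if s[i,4]<400: continue
        k=l==i; v,u=np.nonzero(k); q=np.median(z[k])
        W=ray(c,np.c_[u,v],.02)[:,:2]   # all on the top face plane
        (cx,cy),(w,h),a=cv2.minAreaRect((W*1000).astype(np.float32))
        if w<h: w,h,a=h,w,a+90
        out.append((cx/1e3,cy/1e3,w,h,(a+90)%180-90,q,s[i].tolist()))
    return out
def frame(c,g0):
    P=cloud(c);x,y,z=P[...,0],P[...,1],P[...,2]
    m=((z>.053)&(z<.07)&(abs(x-g0[0])<.2)&(abs(y-g0[1])<.2)).astype(np.uint8)
    n,l,s,ce=cv2.connectedComponentsWithStats(m)
    k=[i for i in range(1,n) if 12<s[i,4]<400]
    W=ray(c,ce[k],.06)[:,:2]
    ys=np.array([-132,-66,0,66,132])/1e3
    M=np.array([(e*(.036+yy/.066*.00535),yy) for yy in ys for e in(-1,1)])
    def tr(g): 
        C,S=np.cos(g[2]),np.sin(g[2]); return M@np.array([[C,S],[-S,C]])+g[:2]
    def r(g): return np.linalg.norm(W[:,None]-tr(g)[None],axis=2).min(1)
    best=min((least_squares(r,[g0[0]+dx,g0[1]+dy,t],loss="soft_l1",f_scale=.003) for t in np.radians(np.arange(-30,31,10)) for dx in(-.02,0,.02) for dy in(-.03,0,.03)),key=lambda o:o.cost)
    return best.x,(r(best.x)*1e3).round(1),W.round(3).tolist()
E
python3 - <<'E'
from m import *
for i,(p,a) in {3:((.57,-.23,.2),np.pi/2),2:((.62,.075,.2),np.pi/2)}.items():
    move_ptp(p,quat(a)); sleep(.3); c=capture("wrist"); cv2.imwrite(f"pics/w{i}.png",c["image"]); np.savez(f"w{i}.npz",**c)
for i in(0,2):
    print(i);[print(np.round(b[:3],4),np.round(b[3:6],3),b[6]) for b in bars(dict(np.load(f"w{i}.npz")))]
for i in(1,3): print(i,*frame(dict(np.load(f"w{i}.npz")),(.5,-.23)))
print(current_clock())
E
```

```text
0
[4.396000e-01 1.142000e-01 1.594446e+02] [3.4286e+01 6.2540e+00 2.0000e-02] [330, 25, 49, 177, 6293]
[4.373000e-01 1.420000e-02 1.195966e+02] [3.4833e+01 5.3120e+00 2.0000e-02] [222, 47, 54, 133, 4786]
[  0.5886   0.1311 117.7582] [ 3.4999e+01 -4.7310e+00  2.1000e-02] [345, 210, 46, 102, 3317]
[6.0010e-01 2.5800e-02 9.3883e+01] [ 3.4299e+01 -3.6000e+00  2.1000e-02] [251, 232, 35, 80, 2539]
2
[4.77800e-01 1.79000e-02 4.10892e+01] [3.4422e+01 5.2740e+00 2.0000e-02] [228, 0, 45, 51, 1919]
[ 0.4884  0.1195 62.7449] [3.459e+01 6.279e+00 2.000e-02] [343, 0, 44, 76, 2877]
[6.018000e-01 1.301000e-01 1.395671e+02] [ 3.4747e+01 -4.8530e+00  2.0000e-02] [347, 87, 53, 145, 5027]
[6.05700e-01 2.56000e-02 9.99143e+01] [ 3.4385e+01 -3.6120e+00  2.1000e-02] [247, 114, 38, 103, 3527]
1 [ 0.49635102 -0.24116439 -0.19796855] [2.1 1.2 0.8 1.4 2.6 2.2 1.4 1.  1.6] [[0.447, -0.364], [0.454, -0.299], [0.462, -0.235], [0.469, -0.17], [0.477, -0.105], [0.495, -0.373], [0.513, -0.311], [0.531, -0.248], [0.549, -0.186]]
3 [ 0.49773004 -0.24140433 -0.19787348] [2.4 1.4 0.8 1.3 2.4 2.4 1.4 0.7 1.3 2.3] [[0.448, -0.364], [0.456, -0.299], [0.463, -0.235], [0.471, -0.17], [0.478, -0.105], [0.496, -0.373], [0.514, -0.311], [0.532, -0.248], [0.55, -0.186], [0.568, -0.123]]
6.7083
```

View pics/w2.png

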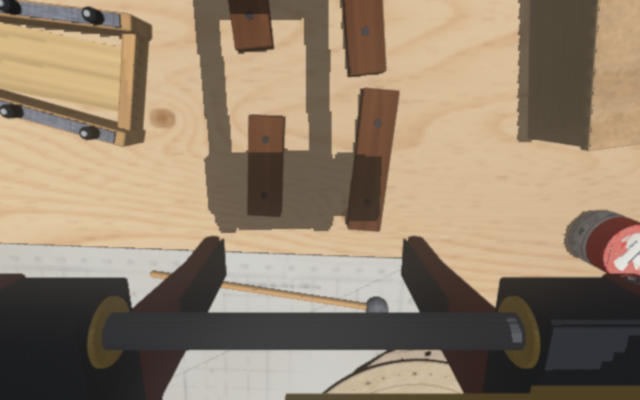

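View pics/w3.png

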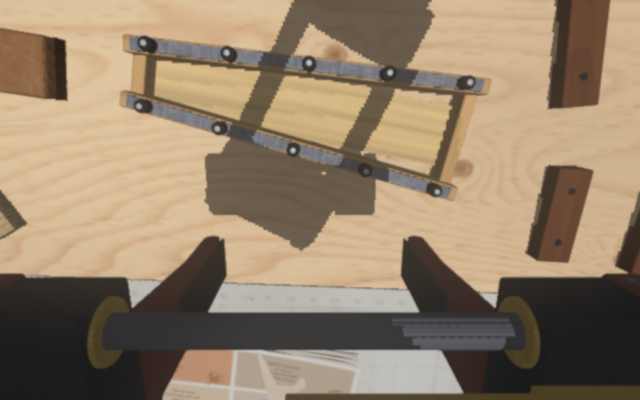

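The measured lengths identify every bar. The pins give a frame centre of about (0.498, -0.242) and a yaw of -0.198 rad. I'll pick and place bar 1, then check it.

```bash
cat >p.py <<'E'
from m import *
G=np.array([.4977,-.2416]);TH=-.198
B={1:(.4396,.1142,6.25),2:(.6018,.1301,-4.85),3:(.4373,.0142,5.3),4:(.6057,.0256,-3.6)}
def seat(n):
    y=(.099,.033,-.033,-.099)[n-1]; return G+y*np.array([-np.sin(TH),np.cos(TH)])
def place(n):
    x,y,d=B[n]; q=quat(np.radians(d)+np.pi/2)
    move_gripper(.06)
    move_ptp((x,y,.09),q); servo_line((x,y,.004),rate=.12)
    move_gripper(.02); g=current_finger_gap(); print("bar",n,"gap",g,"grip",current_grip_force())
    if g<.028: raise SystemExit("missed")
    servo_line((x,y,.13),rate=.2)
    sx,sy=seat(n); q=quat(TH+np.pi/2)
    move_ptp((sx,sy,.13),q); servo_line((sx,sy,.058),rate=.12); sleep(.2)
    print("contact",servo_line((sx,sy,.045),rate=.02,contact_N=3),current_position().round(4),"gap",current_finger_gap())
    move_gripper(.046); sleep(.1); servo_line((sx,sy,.16),rate=.2)
    print("t",current_clock())
E
python3 - <<'E'
from p import *
place(1)
move_ptp((.57,-.2,.2),quat(np.pi/2)); sleep(.2)
c=capture("wrist"); np.savez("w4.npz",**c); cv2.imwrite("pics/w4.png",c["image"]); print(current_clock())
E
```

```text
bar 1 gap 0.033756486734111836 grip 30.00135987997055
contact True [ 0.5172 -0.1446  0.0492] gap 0.033965113452777
t 14.1
14.7917
```

View pics/w4.png

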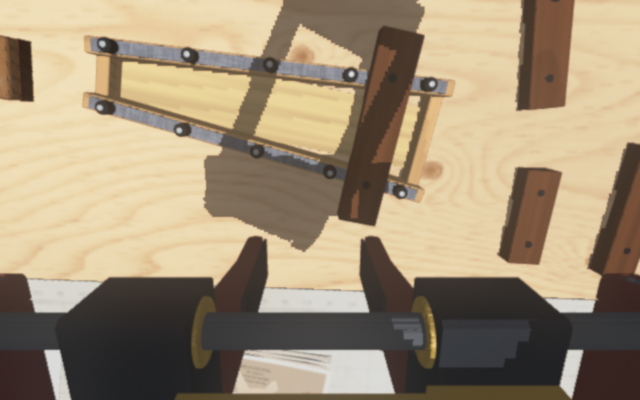

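Bar 1 lies across the rails between the pins, with its holes at (393,78) and (366,185) over the felt. I'll place the rest.

```bash
python3 - <<'E'
from p import *
c=dict(np.load("w4.npz")); h=ray(c,[(393,78),(366,185)],.065)[:,:2]; print(h.round(4).tolist(),h.mean(0).round(4),seat(1).round(4))
for n in(2,3,4): place(n)
move_ptp((.57,-.23,.2),quat(np.pi/2)); sleep(.2)
c=capture("wrist"); np.savez("w5.npz",**c); cv2.imwrite("pics/w5.png",c["image"]); print(current_clock())
P=cloud(c);x,y,z=P[...,0],P[...,1],P[...,2]
m=((z>.0615)&(z<.075)&(x<.65)&(y>-.45)&(y<0)).astype(np.uint8)
n,l,s,_=cv2.connectedComponentsWithStats(m)
Rm=np.array([[np.cos(TH),-np.sin(TH)],[np.sin(TH),np.cos(TH)]])
for i in range(1,n):
    if s[i,4]<500: continue
    k=l==i;v,u=np.nonzero(k);W=ray(c,np.c_[u,v],.065)[:,:2]
    (a,b),(w,h),t=cv2.minAreaRect(((W-G)@Rm*1000).astype(np.float32)); print("frame mm",round(a,1),round(b,1),round(w,1),round(h,1),round(t,1),np.percentile(z[k],[2,50,98]).round(4))
E
```

```text
[[0.4741, -0.136], [0.5611, -0.1541]] [ 0.5176 -0.1451] [ 0.5172 -0.1445]
bar 2 gap 0.03374419234856075 grip 30.00070184469223
contact True [ 0.5042 -0.2093  0.0493] gap 0.034094819339535246
t 22.7333
bar 3 gap 0.03375877812092162 grip 30.000929832458496
contact True [ 0.4912 -0.274   0.0493] gap 0.03391073332902508
t 30.1167
bar 4 gap 0.033933011337527026 grip 30.000769793987274
contact True [ 0.4782 -0.3387  0.0493] gap 0.03390031382229307
t 38.0917
38.9833
frame mm 0.1 -98.9 35.0 99.6 89.9 [0.0634 0.0655 0.067 ]
frame mm -0.0 -33.6 34.1 119.5 90.0 [0.0638 0.0655 0.067 ]
frame mm -0.0 32.0 33.9 139.5 90.0 [0.0639 0.0654 0.0669]
frame mm 0.1 97.4 34.7 159.4 90.0 [0.0635 0.0654 0.067 ]
```

View pics/w5.png

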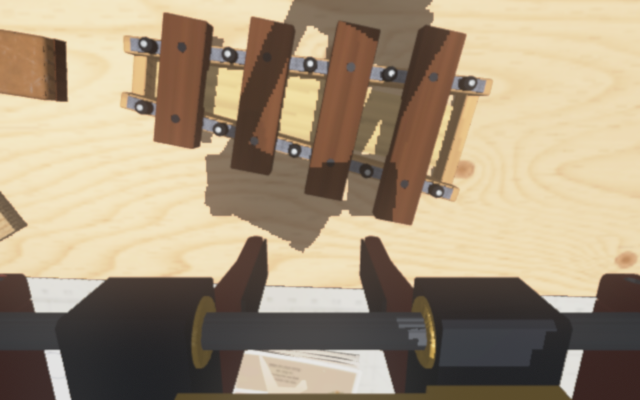

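All four bars, from (183,80) to (420,125), sit flat, square and centred to within about 2 mm. Their holes are over the rails, the bystanders were not touched, and the robot is clear.

```bash
python3 -c "
from bench import *
print(close_job())"
```

```text
the job is handed in; nothing more can be done
None
```

I put all four bars on the rails in order of length, flat, square and within about 2 mm of centre, and handed the job in at about 39 s on the robot's clock.

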